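Sweep the checked toroid cores off the sorting tray into the bin

ROBOT

A 6-joint arm with a two-finger parallel gripper is mounted at the origin on the work surface. World frame = base frame: x ahead of the robot, y to its left, z up, the work surface at z = 0. Lengths are in mm, angles in rad, forces in N, time in s.
With the tool pointing down it reaches from about 350 to 875 mm from the base axis. Payload 4.2 kg.
Tool frame: the origin (TCP) lies at the very end of the fingers, on their centre line; the grasp point (between the pads) lies 19 mm behind it; z points along the fingers, y is the line along which they close (so a half turn about z gives the same grasp; the last joint's range is limited). The gripper opens to 85 mm and grips with 20 to 120 N. Pads are 22 mm wide; open, the fingers measure 114 mm over their backs; the gripper's body (76 mm by 85 mm) begins 54 mm behind the grasp point. The pads swing forward as they close: fully open they stand 13 mm farther back than shut.
Start: joints at [0.259, 0.385, 0.008, 0, -1.194, -0.259], TCP at [624.979, 0.025, 231.312] pointing down, gripper open.
Joint ranges: [-3.14, 3.14], [-1.21, 2.06], [-1.07, 1.41], [-3.16, 2.05], [-2.99, -0.16], [-3.1, 3.1]. Speed limits (rad/s): [2.79, 2.79, 3.14, 3.14, 3.14, 3.14].

INTERFACE

Orientations are given as a unit quaternion [x, y, z, w].
In Python, from bench import arm, optics gives the robot as it stands. The module is installed in compiled form; this text tells all that it offers.
- The arm moves only by the tool step_arm, never from a script. Its argument "motion" is a list of rows, each an object with "dr": the turn, a rotation vector about the tool's x, y, z in units of 8 degrees (1.0 is 8 degrees), a list of three; "slide": the shift along the tool's x, y, z in mm, a list of three; "jaw": the finger opening in mm, from 0 to 85.4. A call has exactly 8 rows; each row is the pose to reach, as a shift and turn from the pose commanded when the call began, along the tool's axes at that moment; what a row does not reach only later rows make up. A row lasts 1/8 s, in which the tool goes at most 62.5 mm and 10.7 degrees, less where a joint would pass 70% of its speed; a pose out of reach is approached as far as the arm can. A call with a gripper value outside its range is refused whole. The fingers move at their own pace and stop on an object; the grip force is fixed at half the most. Time passes only in rows, so rows that repeat a pose let the fingers close, or fill a call up. It gives the time, the measured TCP pose, the force, the opening and the grip force at its end, in the units of the state.
- arm.read_state(): the state, without advancing time (a new reading comes with each control period).
- optics.get_image(name): name is "scene" or "side" or "wrist"; returns the picture (400x640x3 uint8, blue, green, red); there is no depth.
- optics.camera_info(name): a dict with "camera_matrix" (3x3 intrinsics, pixels), "view" (4x4, takes a point from world to camera coordinates); the wrist camera has in their place "T_tool_cam" (4x4, takes a point from camera to tool coordinates, whose origin is the TCP and whose axes are the flange's). Camera axes: x right, y up, looking along -z (the intrinsics and any distortion apply to the point x, -y, -z); pixel columns grow to the right and rows downward; lengths in mm; the calibration is good to about 2 mm. The wrist camera is an equidistant fisheye: a pixel r from the principal point sees the ray r / f radians off the axis. A picture is of the moment at which its call begins: read the wrist's pose just before it. camera_info takes no time and is no camera call.
- arm.job_done(): hands the job in; it is judged then, once.
The state is a dict: "clock": time; "joints": joint angles; "joint_vel": joint speeds; "joint_efforts": joint torques, N m; "position": TCP position; "ee_rot": TCP orientation; "contact_force": force on the tool from outside, world axes, zero at the start; "wrist_torque": the same for the moment, N m; "gripper_width": finger opening in mm; "grasp_force": force on a finger pad.
Only numpy, scipy, OpenCV 4.12 (cv2) and the standard library are available. Lean on these libraries where they do the work, as an engineer would, in place of code of your own. Each camera call takes 0.05 s, during which the arm holds its last target. There are 200 camera calls.

TASK

The three yellow toroid cores on the sorting tray have been checked: sweep each of them gently across the tray and over its open front lip, so that all three drop into the blue bin below. Do not pick up or pinch any core. Leave the two green cores lying where they are, and do not shove the bin or disturb the other things on the bench.

Things in the scene. Friction and masses are not known exactly. Their poses are not given: they have to be found in the camera images.
- tray: raised aluminium sorting tray, fixed to the bench: a level deck 185 mm deep (local x 0 to 185) and 280 mm wide (local y -140 to 140), its top 45 mm above the bench. Origin on the bench right under the middle of the open front lip; x points from the lip over the deck to its back. Rims 4 mm thick stand 12 mm above the deck along the back and both sides; the front lip (local x = 0, on the robot's side) has no rim
- bin: shallow open blue plastic parts bin, 115 mm (x) by 265 mm (y) by 34 mm high, walls and floor 3 mm, 0.3 kg, loose on the bench. Origin at the centre of its underside. It stands along the tray's lip, its x and y parallel to the tray's; its rear wall is tucked 12 mm under the lip, 5 mm below the deck, so what goes over the lip drops into it
- yellow1: yellow toroid core, 33 mm across, 11 mm high, with a 20 mm hole, 40 g; lies flat on the tray's deck. Origin at its centre, 5.5 mm above the deck; z is its axis
- yellow2: yellow toroid core, 33 mm across, 11 mm high, with a 20 mm hole, 40 g; lies flat on the tray's deck. Origin at its centre, 5.5 mm above the deck; z is its axis
- yellow3: yellow toroid core, 33 mm across, 11 mm high, with a 20 mm hole, 40 g; lies flat on the tray's deck. Origin at its centre, 5.5 mm above the deck; z is its axis
- green1: green toroid core, 33 mm across, 11 mm high, with a 20 mm hole, 40 g; lies flat on the tray's deck. Origin at its centre, 5.5 mm above the deck; z is its axis
- green2: green toroid core, 33 mm across, 11 mm high, with a 20 mm hole, 40 g; lies flat on the tray's deck. Origin at its centre, 5.5 mm above the deck; z is its axis
- spool: upright solder spool, white flanges, 54 mm across, 55 mm high, stands on the bench beside the tray's +y side; origin at the centre of its underside
- flux_bottle: amber flux bottle with black cap, 38 mm across, 85 mm high, stands on the bench beside the tray's -y side; origin at the centre of its underside
- tape_roll: roll of masking tape lying flat on the bench, 90 mm across, 24 mm high; origin at the centre of its underside
- screwdriver: screwdriver with red handle lying on the bench behind the tray, about 200 mm long along its x; origin on its underside, about the middle
- power_board: green circuit board 100 by 75 mm with a blue finned heat sink, 32 mm high, on the bench; origin at the centre of its underside

How it is judged (in metres and radians):
At the end, for the whole second after the job is handed in: All three yellow cores lie at rest inside the blue bin, below its rim; both green cores lie flat on the tray within 12 mm of where they started; the bin is within 12 mm of its start and level; spool, bottle, tape roll, screwdriver and board are within 20 mm of where they were (x of yellow1 in the frame of bin between -0.056 and 0.056 m and y of yellow1 in the frame of bin between -0.131 and 0.131 m and z of yellow1 in the frame of bin between 0 and 0.032 m and linear speed of each of yellow1, yellow2, yellow3 below 0.03 m/s and x of yellow2 in the frame of bin between -0.056 and 0.056 m and y of yellow2 in the frame of bin between -0.131 and 0.131 m and z of yellow2 in the frame of bin between 0 and 0.032 m and x of yellow3 in the frame of bin between -0.056 and 0.056 m and y of yellow3 in the frame of bin between -0.131 and 0.131 m and z of yellow3 in the frame of bin between 0 and 0.032 m and distance of each of green1, green2, bin from where it was at the start of the episode below 0.012 m and angle between each of green1, green2's own z axis and vertical below 0.15 rad and linear speed of each of green1, green2 below 0.02 m/s and angle between bin's own z axis and vertical below 0.1 rad and distance of each of spool, flux_bottle, tape_roll, screwdriver, power_board from where it was at the start of the episode below 0.02 m); the robot touches nothing.
It fails at once if a core is picked up: it is lifted more than 10 mm off the tray's deck (height (world z) of any of yellow1, yellow2, yellow3, green1, green2 above 0.0605 m).
It fails at once if a core is pinched or squeezed with more than 15 N instead of being swept (contact force between the fingers and yellow1 above 15 N or contact force between the fingers and yellow2 above 15 N or contact force between the fingers and yellow3 above 15 N or contact force between the fingers and green1 above 15 N or contact force between the fingers and green2 above 15 N).
It fails at once if a green core is shifted by more than 12 mm (distance of any of green1, green2 from where it was at the start of the episode above 0.012 m).
It fails at once if the bin is shoved by more than 12 mm or tipped (distance of bin from where it was at the start of the episode above 0.012 m or angle between bin's own z axis and vertical above 0.15 rad).
It fails at once if something else on the bench is disturbed (moved more than 20 mm, or the spool or bottle knocked over) (distance of any of spool, flux_bottle, tape_roll, screwdriver, power_board from where it was at the start of the episode above 0.02 m or angle between any of spool, flux_bottle's own z axis and vertical above 0.3 rad).
It also fails if it takes over 48 s, if anything falls off the work surface, if the arm or the gripper's body presses on something with over 40 N, if the wrist force passes 120 N, or if a joint passes its speed limit or range.

## Working session

There is one attempt and no reset: what is moved stays moved. The work goes in short steps, Python scripts to look and compute and a tool call to move; the robot and the scene stay as the last step left them, time stands still between calls to the robot, and variables do not carry over. Pictures are saved under pics/ and viewed, at most 10 in all, crops included, and the job is handed in when it is done.

Besides the shell and the picture viewer there is one more tool, called after "Call:" by a JSON object that holds its "method" and its "body". step_arm: Moves the arm, as the interface text tells. Its arguments: {"type":"object","properties":{"motion":{"type":"array","items":{"type":"object","properties":{"dr":{"type":"array","items":{"type":"number"}},"slide":{"type":"array","items":{"type":"number"}},"jaw":{"type":"number"}}}}},"required":["motion"]}

```bash
mkdir -p pics; python3 - <<'E'
from bench import arm, optics
import cv2, numpy as np
np.set_printoptions(suppress=True,precision=4)
s=arm.read_state();print(s['clock'],s['position'],s['ee_rot'],s['joints'])
for n in("scene","side","wrist"):
    im=optics.get_image(n);cv2.imwrite(f"pics/{n}0.png",im)
    print(n,optics.camera_info(n))
E
```

```text
0.0 [624.3961   0.0244 230.2191] [-0.707   0.7072  0.0008 -0.0008] [ 0.2586  0.3855  0.0066 -0.0005 -1.194  -0.2586]
scene {'camera_matrix': array([[405.0154,   0.    , 317.5666],
       [  0.    , 405.0154, 205.4722],
       [  0.    ,   0.    ,   1.    ]]), 'view': array([[    0.2792,     0.9602,     0.006 ,  -170.5207],
       [   -0.826 ,     0.237 ,     0.5115,   450.2988],
       [    0.4897,    -0.1478,     0.8593, -1553.5919],
       [    0.    ,     0.    ,     0.    ,     1.    ]])}
side {'camera_matrix': array([[453.4711,   0.    , 318.0567],
       [  0.    , 453.4711, 196.683 ],
       [  0.    ,   0.    ,   1.    ]]), 'view': array([[  -0.8272,   -0.5619,   -0.0016,  508.201 ],
       [   0.402 ,   -0.5938,    0.697 , -287.3847],
       [  -0.3925,    0.5759,    0.7171, -948.5567],
       [   0.    ,    0.    ,    0.    ,    1.    ]])}
wrist {'camera_matrix': array([[309.7069,   0.    , 320.1222],
       [  0.    , 309.7069, 197.0122],
       [  0.    ,   0.    ,   1.    ]]), 'T_tool_cam': array([[   0.0004,    0.96  ,    0.2799,   71.0874],
       [   1.    ,   -0.0003,   -0.0002,    0.7039],
       [  -0.0001,    0.2799,   -0.96  , -142.5662],
       [   0.    ,    0.    ,    0.    ,    1.    ]])}
```

View pics/scene0.png

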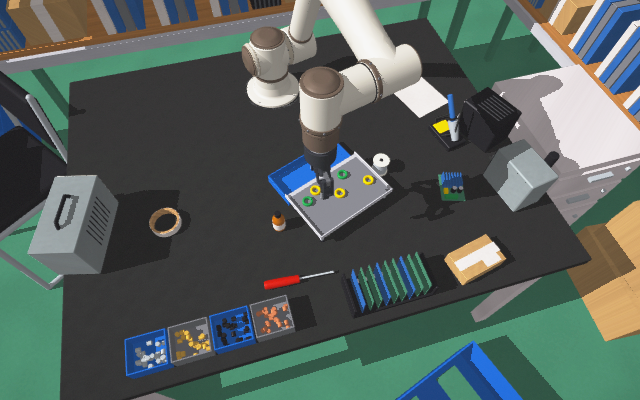

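View pics/wrist0.png

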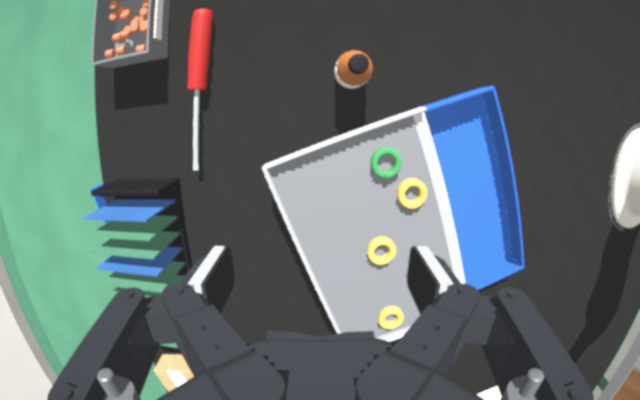

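The wrist view shows the tray with green core (386,163) and yellows at (412,193), (381,251), (391,317). The gripper hides the second green core. The scene camera sees all five cores, with the bin on the robot's side.

```bash
cat > h.py <<'E'
from bench import arm, optics
import cv2, numpy as np
from scipy.spatial.transform import Rotation as R
np.set_printoptions(suppress=True,precision=1)
def ray(n,px,s):
    c=optics.camera_info(n);K=c['camera_matrix'];d=(np.array(px,float)-K[:2,2])/K[0,0]
    if n=='wrist':
        r=np.hypot(*d);v=np.array([d[0]/r*np.sin(r),-d[1]/r*np.sin(r),-np.cos(r)])
        T=np.eye(4);T[:3,:3]=R.from_quat(s['ee_rot']).as_matrix();T[:3,3]=s['position'];T=T@c['T_tool_cam']
    else: v=np.array([d[0],-d[1],-1]);T=np.linalg.inv(c['view'])
    return T[:3,3],T[:3,:3]@v
def pt(n,px,z,s):
    o,v=ray(n,px,s);return o+v*(z-o[2])/v[2]
def blobs(im,col,amin=15):
    h=cv2.cvtColor(im,cv2.COLOR_BGR2HSV)
    lo,hi={'y':((24,130,90),(34,255,255)),'g':((55,150,70),(75,255,255)),'b':((100,150,60),(115,255,255)),'t':((0,0,120),(180,60,200))}[col]
    m=cv2.inRange(h,lo,hi);n,l,st,c=cv2.connectedComponentsWithStats(m)
    return [(l==i) for i in range(1,n) if st[i,4]>=amin]
def rings(n,im,s,z=52):
    for col in 'yg':
        for b in blobs(im,col):
            ys,xs=np.nonzero(b);p=cv2.convexHull(np.c_[xs,ys].astype(np.float32))
            M=cv2.moments(p)
            if M['m00']<20: continue
            c=(M['m10']/M['m00'],M['m01']/M['m00']);q=pt(n,c,z,s)
            if 300<q[0]<900 and abs(q[1])<250: print(n,col,np.array(c),len(xs),q)
E
python3 - <<'E'
from h import *
s=arm.read_state()
for n in("scene","side","wrist"): rings(n,cv2.imread(f"pics/{n}0.png"),s)
# tray corners & lip from wrist
for p in [(266,167),(422,109),(464,286)]: print('tray wrist',pt('wrist',p,57 if p[0]<450 else 45,s))
for p in [(492,88),(522,267)]: print('bin wrist',pt('wrist',p,34,s))
E
```

```text
scene y [367.9 179.5] 71 [532.2 187.6  52. ]
scene y [314.9 189.7] 68 [523.1  16.7  52. ]
scene y [339.2 192.6] 70 [554.   85.8  52. ]
scene g [341.9 174.1] 51 [489.7 115.5  52. ]
scene g [307.3 201. ] 52 [555.9 -17.   52. ]
side y [345.2 215.7] 25 [526.   11.6  52. ]
side y [344.4 221.6] 31 [517.5  28.9  52. ]
side y [319.2 228.8] 26 [555.2  82.1  52. ]
side y [318.2 234.2] 35 [547.8  97.   52. ]
side y [301.5 261.2] 31 [535.1 182.7  52. ]
side y [300.8 267.5] 37 [526.4 197.4  52. ]
wrist y [417.3 190.5] 29 [515.6  15.   52. ]
wrist y [404.6 199.8] 36 [529.6  25.7  52. ]
tray wrist [680.2 -11.7  57. ]
tray wrist [517.2 -74.6  57. ]
tray wrist [428.4 150.2  45. ]
bin wrist [ 417.9 -108.    34. ]
bin wrist [324.1 135.9  34. ]
```

View pics/side0.png

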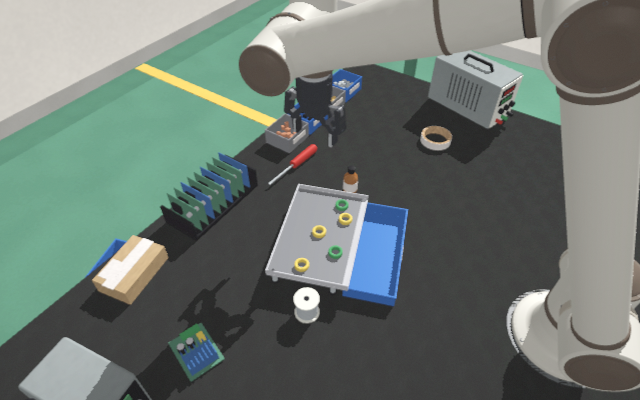

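```bash
cat >> h.py <<'E'
def loc(p,O,a): 
    d=np.array(p)[:2]-O;return np.array([d[0]*np.cos(a)+d[1]*np.sin(a),-d[0]*np.sin(a)+d[1]*np.cos(a)])
E
python3 - <<'E'
from h import *
s=arm.read_state()
P=[pt('side',p,57,s) for p in [(300,186),(368,194),(347,288),(269,275)]];print(*P)
W=[(680.2,-11.7),(517.2,-74.6)]
L=np.array([[185,-140],[0,-140],[0,140],[185,140],[185,-140],[0,-140]])
G=np.array([p[:2] for p in P]+W)
g=G-G.mean(0);l=L-L.mean(0)
a=np.arctan2((l[:,0]*g[:,1]-l[:,1]*g[:,0]).sum(),(l*g).sum())
Rm=np.array([[np.cos(a),-np.sin(a)],[np.sin(a),np.cos(a)]])
O=G.mean(0)-Rm@L.mean(0);print(np.degrees(a),O,(G-O)@Rm-L)
for n,p in dict(y1=(522.5,19),y2=(552.7,87.5),y3=(531.5,189),g1=(489.7,115.5),g2=(556,-17)).items():print(n,loc(p,O,a))
for n in['side','wrist']:
    print(n,[ (n2,pt(n,c,52,s)) for n2,c in ({'side':dict(g1=(336,253),g2=(342,205))}.get(n,dict(g2=(386,163),y1=(412,193),y2=(381,251),y3=(391,317)))).items()])
E
```

```text
[675.3  -6.5  57. ] [514.8 -80.1  57. ] [412.3 188.1  57. ] [569.8 255.   57. ]
22.1385649171712 [458.3  53.4] [[-6.6  2.7]
 [ 2.  -4.9]
 [ 8.1  2.1]
 [-5.8  4.8]
 [-4.  -3.9]
 [ 6.3 -0.7]]
y1 [ 46.5 -56. ]
y2 [100.3  -4. ]
y3 [118.9  98. ]
g1 [52.5 45.7]
g2 [  63.9 -102. ]
side [('g1', array([483.3, 120.1,  52. ])), ('g2', array([551.5, -14.4,  52. ]))]
wrist [('g2', array([553.2, -15.3,  52. ])), ('y1', array([521.6,  17.9,  52. ])), ('y2', array([552.5,  88.1,  52. ])), ('y3', array([529.9, 187.5,  52. ]))]
```

Call:
{"method": "step_arm", "body": {"motion": [{"dr": [0, 0, 1.3], "slide": [-8, 16, 20], "jaw": 8}, {"dr": [0, 0, 2.6], "slide": [-16, 32, 40], "jaw": 8}, {"dr": [0, 0, 3.9], "slide": [-24, 48, 60], "jaw": 8}, {"dr": [0, 0, 5.2], "slide": [-30, 60, 80], "jaw": 8}, {"dr": [0, 0, 6.5], "slide": [-33.5, 66, 100], "jaw": 8}, {"dr": [0, 0, 7.8], "slide": [-33.5, 66, 111], "jaw": 8}, {"dr": [0, 0, 8.5], "slide": [-33.5, 66, 111], "jaw": 8}, {"dr": [0, 0, 8.5], "slide": [-33.5, 66, 111], "jaw": 8}]}}

```text
clock: 1.15
position: [558.8, 33.5, 120.0]
ee_rot: [-0.191, 0.982, -0.0, -0.0]
contact_force: [-1.6, -0.1, -0.3]
gripper_width: 7.8
grasp_force: 0.0
```

```bash
python3 - <<'E'
from h import *
s=arm.read_state();im=optics.get_image('wrist');cv2.imwrite('pics/w1.png',im)
print(s['clock'],s['position'],R.from_quat(s['ee_rot']).as_matrix()[:,0],s['gripper_width'])
rings('wrist',im,s)
E
```

```text
1.15 [558.8  33.5 120. ] [-0.9 -0.4  0. ] 7.807528908437355
wrist y [325.9 157.1] 184 [521.1  22.9  52. ]
wrist y [315.9 154.9] 164 [522.2  15.9  52. ]
wrist y [392.2 227.5] 383 [550.7  88.6  52. ]
wrist y [501.3 241.5] 291 [527.5 187.2  52. ]
```

View pics/w1.png

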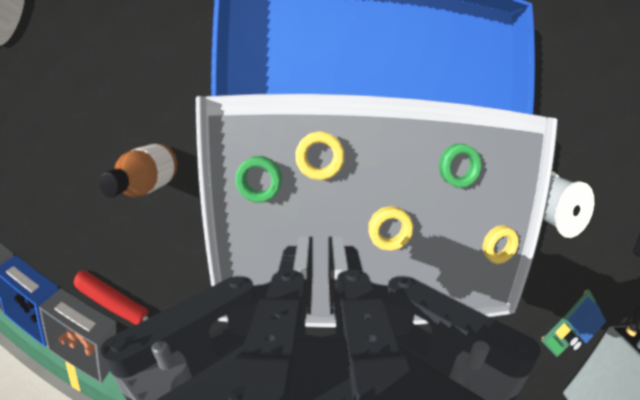

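The picture shows y1 at (320,156), y2 (391,229), y3 (501,243), greens at (258,179) and (461,165). The tray is square to the tool, with the lip at about row 100.

```bash
python3 - <<'E'
from h import *
s=arm.read_state()
a=np.radians(22);O=np.array([461,54.])
for p in [(204,98),(320,96),(320,112),(553,120),(205,120),(545,133)]:
    q=pt('wrist',p,45,s);print(p,q,loc(q,O,a))
for p,c in [('y1',(319.5,156)),('y2',(390.5,228.5)),('y3',(501,243)),('g1',(461,165)),('g2',(258,179))]:
    q=pt('wrist',c,51,s);print(p,q,loc(q,O,a))
for p in [(212,85),(533,95)]: print('bin',loc(pt('wrist',p,34,s),O,a))
E
```

```text
(204, 98) [513.6 -75.4  45. ] [   0.3 -139.6]
(320, 96) [483.7   3.2  45. ] [  2.1 -55.6]
(320, 112) [494.2   7.5  45. ] [ 13.3 -55.6]
(553, 120) [412.2 189.8  45. ] [  5.6 144.2]
(205, 120) [528.5 -69.   45. ] [  16.5 -139.4]
(545, 133) [426.8 186.2  45. ] [ 17.8 135.4]
y1 [522.3  18.5  51. ] [ 43.6 -55.9]
y2 [552.4  88.2  51. ] [97.5 -2.5]
y3 [529.2 188.8  51. ] [113.7  99.4]
g1 [487.  117.9  51. ] [48.  49.5]
g2 [553.7 -15.9  51. ] [ 59.8 -99.5]
bin [  -9.9 -137.1]
bin [-13.8 127.6]
```

Call:
{"method": "step_arm", "body": {"motion": [{"dr": [0, 0, 0], "slide": [0, 0, 20], "jaw": 8}, {"dr": [0, 0, 0], "slide": [0, 0, 40], "jaw": 8}, {"dr": [0, 0, 0], "slide": [0, 0, 56], "jaw": 8}, {"dr": [0, 0, 0], "slide": [0, 0, 66], "jaw": 8}, {"dr": [0, 0, 0], "slide": [0, 0, 71], "jaw": 8}, {"dr": [0, 0, 0], "slide": [4, 0, 71], "jaw": 8}, {"dr": [0, 0, 0], "slide": [8, 0, 71], "jaw": 8}, {"dr": [0, 0, 0], "slide": [12, 0, 71], "jaw": 8}]}}

```text
clock: 2.2
position: [547.8, 29.0, 49.8]
ee_rot: [-0.191, 0.982, 0.0, 0.0]
contact_force: [0.5, 0.5, 0.1]
gripper_width: 8.0
grasp_force: 0.0
```

Call:
{"method": "step_arm", "body": {"motion": [{"dr": [0, 0, 0], "slide": [4, 0, 0], "jaw": 8}, {"dr": [0, 0, 0], "slide": [8, 0, 0], "jaw": 8}, {"dr": [0, 0, 0], "slide": [12, 0, 0], "jaw": 8}, {"dr": [0, 0, 0], "slide": [16, 0, 0], "jaw": 8}, {"dr": [0, 0, 0], "slide": [20, 0, 0], "jaw": 8}, {"dr": [0, 0, 0], "slide": [24, 0, 0], "jaw": 8}, {"dr": [0, 0, 0], "slide": [28, 0, 0], "jaw": 8}, {"dr": [0, 0, 0], "slide": [32, 0, 0], "jaw": 8}]}}

```text
clock: 3.2
position: [517.9, 16.9, 49.3]
ee_rot: [-0.191, 0.982, 0.0, -0.0]
contact_force: [0.3, 0.8, -0.2]
gripper_width: 7.8
grasp_force: 0.3
```

```bash
python3 - <<'E'
from h import *
s=arm.read_state();im=optics.get_image('wrist');cv2.imwrite('pics/w2.png',im)
print(s['clock'],s['position'],s['contact_force'])
rings('wrist',im,s)
E
```

```text
3.2 [517.9  16.9  49.3] [ 0.3  0.8 -0.2]
wrist y [326.2 203.8] 390 [491.1   9.5  52. ]
wrist y [314.6 204.2] 413 [493.3   4.5  52. ]
```

View pics/w2.png

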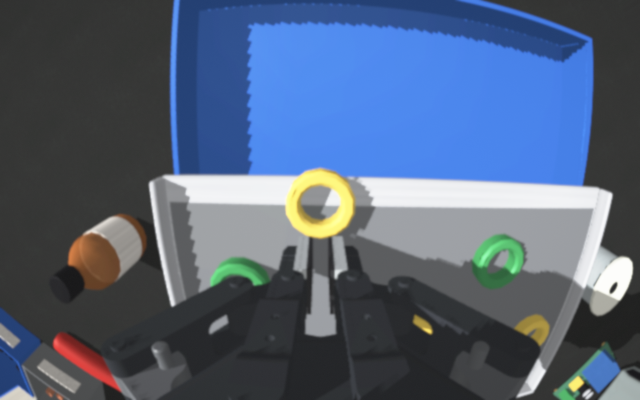

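y1 sits centred against the fingers at (320,203), right at the lip. I'll push it over.

Call:
{"method": "step_arm", "body": {"motion": [{"dr": [0, 0, 0], "slide": [5, 0, 0], "jaw": 8}, {"dr": [0, 0, 0], "slide": [10, 0, 0], "jaw": 8}, {"dr": [0, 0, 0], "slide": [15, 0, 0], "jaw": 8}, {"dr": [0, 0, 0], "slide": [20, 0, 0], "jaw": 8}, {"dr": [0, 0, 0], "slide": [25, 0, 0], "jaw": 8}, {"dr": [0, 0, 0], "slide": [30, 0, 0], "jaw": 8}, {"dr": [0, 0, 0], "slide": [34, 0, 0], "jaw": 8}, {"dr": [0, 0, 0], "slide": [34, 0, 0], "jaw": 8}]}}

```text
clock: 4.25
position: [486.4, 4.2, 49.4]
ee_rot: [-0.191, 0.982, -0.0, -0.0]
contact_force: [0.3, -0.5, 0.1]
gripper_width: 8.0
grasp_force: 0.0
```

```bash
python3 - <<'E'
from h import *
s=arm.read_state();im=optics.get_image('wrist');cv2.imwrite('pics/w3.png',im)
print(s['clock'],s['position'],loc(s['position'],np.array([461,54.]),np.radians(22)),s['contact_force'])
rings('wrist',im,s,10)
E
```

```text
4.25 [486.4   4.2  49.4] [  4.8 -55.7] [ 0.3 -0.5  0.1]
wrist y [310.1 204. ] 161 [475.3  -6.6  10. ]
wrist y [337.9 214.6] 211 [475.3  12.   10. ]
```

View pics/w3.png

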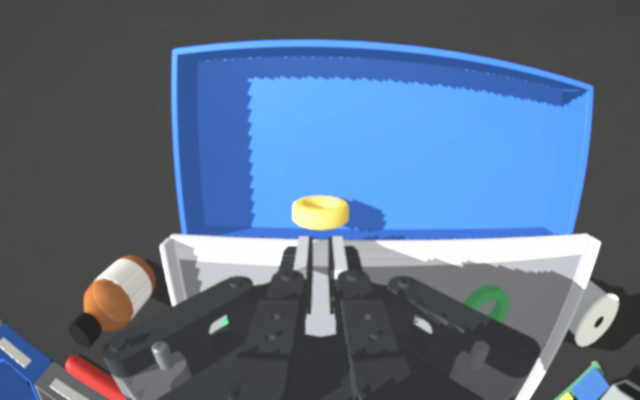

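y1 went over the lip and rests in the bin at (320,212), still leaning on the fingers. I'll back off, lift, and move behind y2.

Call:
{"method": "step_arm", "body": {"motion": [{"dr": [0, 0, 0], "slide": [-6, 0, 0], "jaw": 8}, {"dr": [0, 0, 0], "slide": [-12, 0, -5], "jaw": 8}, {"dr": [0, 0, 0], "slide": [-20, 5, -35], "jaw": 8}, {"dr": [0, 0, 0], "slide": [-50, 20, -55], "jaw": 8}, {"dr": [0, 0, 0], "slide": [-80, 35, -55], "jaw": 8}, {"dr": [0, 0, 0], "slide": [-110, 48, -55], "jaw": 8}, {"dr": [0, 0, 0], "slide": [-132, 53, -55], "jaw": 8}, {"dr": [0, 0, 0], "slide": [-132, 53, -55], "jaw": 8}]}}

```text
clock: 5.3
position: [590.5, 104.0, 104.2]
ee_rot: [-0.191, 0.982, 0.0, 0.0]
contact_force: [-0.9, -0.2, 0.3]
gripper_width: 8.0
grasp_force: 0.0
```

```bash
python3 - <<'E'
from h import *
s=arm.read_state();im=optics.get_image('wrist');cv2.imwrite('pics/w4.png',im)
a,O=np.radians(22),np.array([461,54.])
print(s['clock'],s['position'],loc(s['position'],O,a),s['contact_force'])
rings('wrist',im,s,51)
im=optics.get_image('side');cv2.imwrite('pics/s4.png',cv2.resize(im[170:320,250:430],None,fx=4,fy=4))
E
```

```text
5.3 [590.5 104.  104.2] [138.8  -2.2] [-0.9 -0.2  0.3]
wrist y [246.3   6.9] 96 [477.3   7.5  51. ]
wrist y [319.7 156.4] 833 [551.9  88.4  51. ]
wrist y [463.7 183.8] 831 [530.1 188.4  51. ]
```

View pics/w4.png

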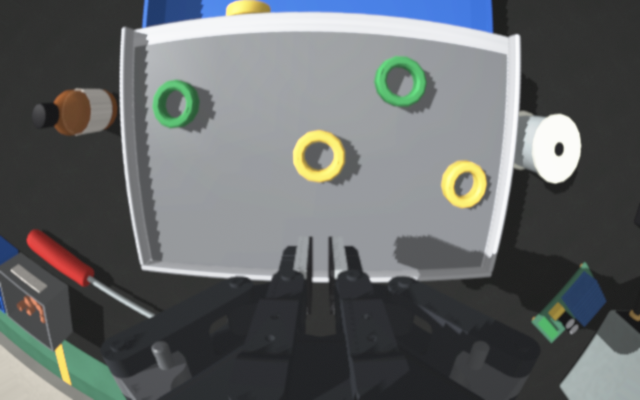

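y2 is at (319,156), straight ahead of the fingers, and both greens are undisturbed. I'll descend and push.

Call:
{"method": "step_arm", "body": {"motion": [{"dr": [0, 0, 0], "slide": [0, 0, 20], "jaw": 8}, {"dr": [0, 0, 0], "slide": [0, 0, 38], "jaw": 8}, {"dr": [0, 0, 0], "slide": [0, 0, 50], "jaw": 8}, {"dr": [0, 0, 0], "slide": [0, 0, 55], "jaw": 8}, {"dr": [0, 0, 0], "slide": [4, 0, 55], "jaw": 8}, {"dr": [0, 0, 0], "slide": [8, 0, 55], "jaw": 8}, {"dr": [0, 0, 0], "slide": [12, 0, 55], "jaw": 8}, {"dr": [0, 0, 0], "slide": [16, 0, 55], "jaw": 8}]}}

```text
clock: 6.4
position: [574.4, 97.0, 49.8]
ee_rot: [-0.191, 0.982, 0.0, 0.001]
contact_force: [0.6, 0.9, 0.4]
gripper_width: 8.1
grasp_force: 0.2
```

Call:
{"method": "step_arm", "body": {"motion": [{"dr": [0, 0, 0], "slide": [5, 0, 0], "jaw": 8}, {"dr": [0, 0, 0], "slide": [11, 0, 0], "jaw": 8}, {"dr": [0, 0, 0], "slide": [17, 0, 0], "jaw": 8}, {"dr": [0, 0, 0], "slide": [23, 0, 0], "jaw": 8}, {"dr": [0, 0, 0], "slide": [29, 0, 0], "jaw": 8}, {"dr": [0, 0, 0], "slide": [35, 0, 0], "jaw": 8}, {"dr": [0, 0, 0], "slide": [41, 0, 0], "jaw": 8}, {"dr": [0, 0, 0], "slide": [47, 0, 0], "jaw": 8}]}}

```text
clock: 7.4
position: [530.4, 79.1, 49.3]
ee_rot: [-0.191, 0.982, -0.0, 0.0]
contact_force: [-0.0, 0.8, 0.4]
gripper_width: 7.7
grasp_force: 0.2
```

```bash
python3 - <<'E'
from h import *
s=arm.read_state();im=optics.get_image('wrist');cv2.imwrite('pics/w5.png',im)
a,O=np.radians(22),np.array([461,54.])
print(s['clock'],s['position'],loc(s['position'],O,a),s['contact_force'])
rings('wrist',im,s,51)
E
```

```text
7.4 [530.4  79.1  49.3] [73.8 -2.7] [-0.   0.8  0.4]
wrist y [219.2  93.4] 233 [473.    5.9  51. ]
wrist y [320.5 203.7] 1605 [504.8  69.4  51. ]
```

Call:
{"method": "step_arm", "body": {"motion": [{"dr": [0, 0, 0], "slide": [5, 0, 0], "jaw": 8}, {"dr": [0, 0, 0], "slide": [11, 0, 0], "jaw": 8}, {"dr": [0, 0, 0], "slide": [17, 0, 0], "jaw": 8}, {"dr": [0, 0, 0], "slide": [24, 0, 0], "jaw": 8}, {"dr": [0, 0, 0], "slide": [32, 0, 0], "jaw": 8}, {"dr": [0, 0, 0], "slide": [42, 0, 0], "jaw": 8}, {"dr": [0, 0, 0], "slide": [54, 0, 0], "jaw": 8}, {"dr": [0, 0, 0], "slide": [66, 0, 0], "jaw": 8}]}}

```text
clock: 8.45
position: [468.5, 54.1, 49.3]
ee_rot: [-0.191, 0.982, -0.0, -0.0]
contact_force: [0.3, 0.3, 0.2]
gripper_width: 8.4
grasp_force: 0.0
```

Call:
{"method": "step_arm", "body": {"motion": [{"dr": [0, 0, 0], "slide": [4, 0, 0], "jaw": 8}, {"dr": [0, 0, 0], "slide": [-6, 0, 0], "jaw": 8}, {"dr": [0, 0, 0], "slide": [-12, 0, -10], "jaw": 8}, {"dr": [0, 0, 0], "slide": [-16, 0, -40], "jaw": 8}, {"dr": [0, 0, 0], "slide": [-30, 0, -60], "jaw": 8}, {"dr": [0, 0, 0], "slide": [-40, 0, -70], "jaw": 8}, {"dr": [0, 0, 0], "slide": [-40, 0, -70], "jaw": 8}, {"dr": [0, 0, 0], "slide": [-40, 0, -70], "jaw": 8}]}}

```text
clock: 9.45
position: [505.8, 69.2, 118.3]
ee_rot: [-0.191, 0.982, -0.0, -0.001]
contact_force: [-0.5, -0.2, 0.1]
gripper_width: 8.1
grasp_force: 0.0
```

```bash
python3 - <<'E'
from h import *
s=arm.read_state();im=optics.get_image('wrist');cv2.imwrite('pics/w6.png',im)
a,O=np.radians(22),np.array([461,54.])
print(s['clock'],s['position'],loc(s['position'],O,a),s['contact_force'])
rings('wrist',im,s,51)
E
```

```text
9.45 [505.8  69.2 118.3] [47.2 -2.7] [-0.5 -0.2  0.1]
wrist y [327.1 129.3] 106 [449.9  52.1  51. ]
wrist y [256.9 131.7] 116 [468.8   8.   51. ]
wrist y [431.2 278.1] 26 [525.9 176.3  51. ]
```

View pics/w6.png

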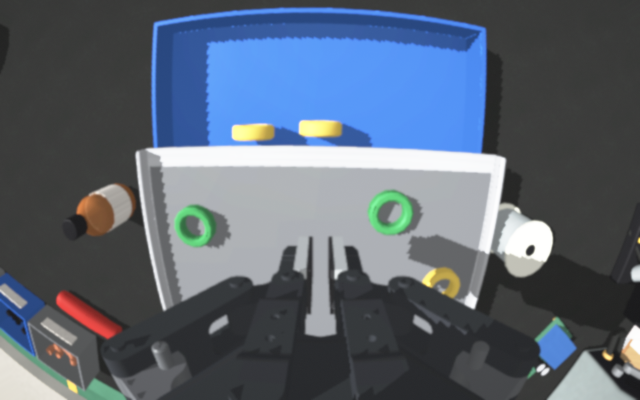

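Both pushed cores stand on edge in the bin, at (253,132) and (320,128), just inside the rear wall. y3 is at (441,283).

Call:
{"method": "step_arm", "body": {"motion": [{"dr": [0, 0, 0], "slide": [-30, 20, 0], "jaw": 8}, {"dr": [0, 0, 0], "slide": [-65, 50, 0], "jaw": 8}, {"dr": [0, 0, 0], "slide": [-95, 80, 0], "jaw": 8}, {"dr": [0, 0, 0], "slide": [-106, 101, 0], "jaw": 8}, {"dr": [0, 0, 0], "slide": [-106, 101.5, 10], "jaw": 8}, {"dr": [0, 0, 0], "slide": [-106, 101.5, 20], "jaw": 8}, {"dr": [0, 0, 0], "slide": [-106, 101.5, 20], "jaw": 8}, {"dr": [0, 0, 0], "slide": [-106, 101.5, 20], "jaw": 8}]}}

```text
clock: 10.5
position: [566.9, 202.6, 99.4]
ee_rot: [-0.19, 0.982, -0.0, -0.0]
contact_force: [0.2, 0.0, 0.3]
gripper_width: 8.4
grasp_force: 0.0
```

```bash
python3 - <<'E'
from h import *
s=arm.read_state();im=optics.get_image('wrist');cv2.imwrite('pics/w7.png',im)
a,O=np.radians(22),np.array([461,54.])
print(s['clock'],s['position'],loc(s['position'],O,a),s['contact_force'])
rings('wrist',im,s,51);print(loc(pt('wrist',(320,156),51,s),O,a))
E
```

```text
10.5 [566.9 202.6  99.4] [153.9  98.1] [0.2 0.  0.3]
wrist y [122.4  10.4] 58 [476.4  14.9  51. ]
wrist y [321.3 162.4] 964 [530.7 189.2  51. ]
wrist y [ 51.5 357.6] 201 [892.3 -51.5  51. ]
[111.2  98.4]
```

View pics/w7.png

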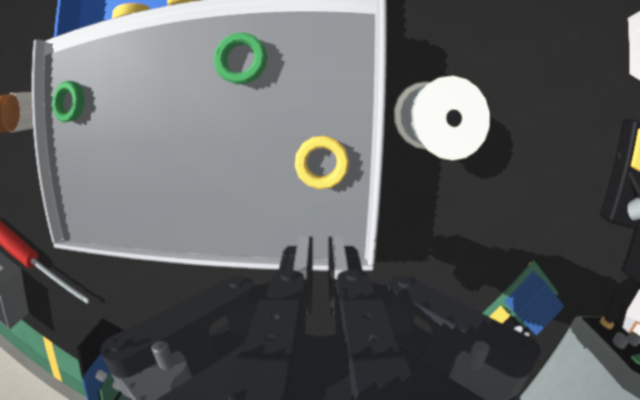

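y3 is at (321,162), aligned and clear of the rim. I'll descend and push.

Call:
{"method": "step_arm", "body": {"motion": [{"dr": [0, 0, 0], "slide": [0, 0, 18], "jaw": 8}, {"dr": [0, 0, 0], "slide": [0, 0, 34], "jaw": 8}, {"dr": [0, 0, 0], "slide": [0, 0, 45], "jaw": 8}, {"dr": [0, 0, 0], "slide": [0, 0, 50], "jaw": 8}, {"dr": [0, 0, 0], "slide": [4, 0, 50], "jaw": 8}, {"dr": [0, 0, 0], "slide": [8, 0, 50], "jaw": 8}, {"dr": [0, 0, 0], "slide": [12, 0, 50], "jaw": 8}, {"dr": [0, 0, 0], "slide": [16, 0, 50], "jaw": 8}]}}

```text
clock: 11.55
position: [552.1, 197.5, 49.8]
ee_rot: [-0.191, 0.982, 0.0, 0.001]
contact_force: [-0.0, -0.3, -0.0]
gripper_width: 8.0
grasp_force: 0.2
```

Call:
{"method": "step_arm", "body": {"motion": [{"dr": [0, 0, 0], "slide": [5, 0, 0], "jaw": 8}, {"dr": [0, 0, 0], "slide": [11, 0, 0], "jaw": 8}, {"dr": [0, 0, 0], "slide": [17, 0, 0], "jaw": 8}, {"dr": [0, 0, 0], "slide": [24, 0, 0], "jaw": 8}, {"dr": [0, 0, 0], "slide": [31, 0, 0], "jaw": 8}, {"dr": [0, 0, 0], "slide": [38, 0, 0], "jaw": 8}, {"dr": [0, 0, 0], "slide": [45, 0, 0], "jaw": 8}, {"dr": [0, 0, 0], "slide": [52, 0, 0], "jaw": 8}]}}

```text
clock: 12.55
position: [503.5, 177.7, 49.3]
ee_rot: [-0.191, 0.982, -0.0, 0.0]
contact_force: [0.2, 0.4, 0.0]
gripper_width: 8.1
grasp_force: 0.2
```

```bash
python3 - <<'E'
from h import *
s=arm.read_state();im=optics.get_image('wrist');cv2.imwrite('pics/w8.png',im)
a,O=np.radians(22),np.array([461,54.])
print(s['clock'],s['position'],loc(s['position'],O,a),s['contact_force'])
rings('wrist',im,s,51)
E
```

```text
12.55 [503.5 177.7  49.3] [85.7 98.8] [0.2 0.4 0. ]
wrist y [141.3  77.2] 147 [450.5  60.   51. ]
wrist y [77.9 92.9] 96 [469.4  17.6  51. ]
wrist y [320.2 203.6] 1631 [477.9 167.8  51. ]
```

Call:
{"method": "step_arm", "body": {"motion": [{"dr": [0, 0, 0], "slide": [7, 0, 0], "jaw": 8}, {"dr": [0, 0, 0], "slide": [14, 0, 0], "jaw": 8}, {"dr": [0, 0, 0], "slide": [21, 0, 0], "jaw": 8}, {"dr": [0, 0, 0], "slide": [29, 0, 0], "jaw": 8}, {"dr": [0, 0, 0], "slide": [38, 0, 0], "jaw": 8}, {"dr": [0, 0, 0], "slide": [50, 0, 0], "jaw": 8}, {"dr": [0, 0, 0], "slide": [64, 0, 0], "jaw": 8}, {"dr": [0, 0, 0], "slide": [80, 0, 0], "jaw": 8}]}}

```text
clock: 13.6
position: [428.6, 147.4, 49.3]
ee_rot: [-0.191, 0.982, -0.0, -0.0]
contact_force: [-0.2, -0.5, -0.9]
gripper_width: 7.8
grasp_force: 0.0
```

Call:
{"method": "step_arm", "body": {"motion": [{"dr": [0, 0, 0], "slide": [2, 0, 0], "jaw": 8}, {"dr": [0, 0, 0], "slide": [-6, 0, 0], "jaw": 8}, {"dr": [0, 0, 0], "slide": [-12, 0, -10], "jaw": 8}, {"dr": [0, 0, 0], "slide": [-16, 0, -40], "jaw": 8}, {"dr": [0, 0, 0], "slide": [-30, -20, -70], "jaw": 8}, {"dr": [0, 0, 0], "slide": [-40, -40, -100], "jaw": 8}, {"dr": [0, 0, 0], "slide": [-40, -60, -120], "jaw": 8}, {"dr": [0, 0, 0], "slide": [-40, -60, -120], "jaw": 8}]}}

```text
clock: 14.6
position: [491.3, 107.2, 171.4]
ee_rot: [-0.19, 0.982, 0.001, 0.002]
contact_force: [0.5, -0.2, 0.0]
gripper_width: 7.9
grasp_force: 0.0
```

```bash
python3 - <<'E'
from h import *
s=arm.read_state();im=optics.get_image('wrist')
sd=optics.get_image('side')
a,O=np.radians(22),np.array([461,54.])
print(s['clock'],s['position'],loc(s['position'],O,a),s['contact_force'])
rings('wrist',im,s,30);rings('side',sd,s,52)
cv2.imwrite('pics/f.png',np.vstack([im[:,:][:300],cv2.resize(sd[180:305,240:430],(640,421))[:300]]))
E
```

```text
14.6 [491.3 107.2 171.4] [48.  37.9] [ 0.5 -0.2  0. ]
wrist y [279.5 122.9] 77 [450.4  51.1  30. ]
wrist y [390.2 124.1] 70 [412.7 145.8  30. ]
wrist y [224.  126.6] 72 [471.7   2.4  30. ]
side y [364.5 231.7] 30 [461.3  29.2  52. ]
side y [362.4 248.4] 30 [440.3  75.1  52. ]
side y [355.8 283.1] 31 [404.6 164.   52. ]
```

View pics/f.png

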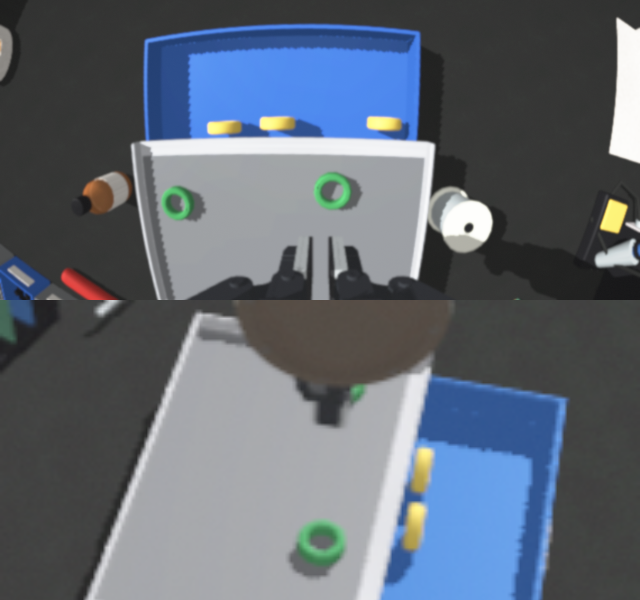

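All three yellows are in the bin, standing on edge along its rear wall. I'll check their height by triangulating before handing in.

```bash
python3 - <<'E'
from h import *
s=arm.read_state();a,O=np.radians(22),np.array([461,54.])
for w,d in [((224,126.6),(364.5,231.7)),((279.5,122.9),(362.4,248.4)),((390.2,124.1),(355.8,283.1))]:
    o1,v1=ray('wrist',w,s);o2,v2=ray('side',d,s)
    t=np.linalg.lstsq(np.c_[v1,-v2],o2-o1,rcond=None)[0]
    p,q=o1+v1*t[0],o2+v2*t[1];m=(p+q)/2;print(m,loc(m,O,a),np.linalg.norm(p-q))
E
```

```text
[473.4  -1.1  13.1] [ -9.2 -55.7] 3.902970575933967
[450.1  50.5  18.1] [-11.4   0.9] 3.177485139658808
[411.2 147.   24.4] [-11.3 104.9] 3.1186723074420755
```

```bash
python3 -c "
from bench import arm
print(arm.job_done())"
```

```text
the job is handed in; nothing more can be done
None
```

The job is handed in: all three yellow cores were swept over the lip and stand on edge in the blue bin, centres about 13–24 mm above the bench. The last pictures show the green cores, bin, spool and bottle where they were, but no verdict came back.

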